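# Sweep the measured metal samples into the sample bay

## Robot

A 6-joint arm with a two-finger parallel gripper is mounted at the origin on the work surface. World frame = base frame: x ahead of the robot, y to its left, z up, the work surface at z = 0. Lengths are in mm, angles in rad, forces in N, time in s.
With the tool pointing down it reaches from about 275 to 1000 mm from the base axis. Payload 8.4 kg.
Tool frame: the origin (TCP) lies midway between the tips of the shut fingers; the grasp point (between the pads) lies 19 mm behind it; z points along the fingers, y is the line along which they close (so a half turn about z gives the same grasp; the last joint's range is limited). The gripper opens to 85 mm and grips with 20 to 120 N. Pads are 22 mm wide; open, the fingers measure 114 mm over their backs; the gripper's body (76 mm by 85 mm) begins 54 mm behind the grasp point. The pads swing forward as they close: fully open they stand 13 mm farther back than shut.
Start: joints at [1.147, 0.353, 1.633, -0, 1.155, -0.002], TCP at [255.876, 570.224, 231.281] pointing down, gripper open.
Joint ranges: [-2.63, 2.63], [-0.92, 2.1], [0.06, 2.66], [-1.3, 4.44], [0, 2.69], [-3.02, 3.02]. Speed limits (rad/s): [2.22, 2.22, 2.79, 3.14, 3.14, 3.14].

## Interface

Orientations are given as [roll, pitch, yaw] about the fixed x, y, z axes, in that order (R = Rz(yaw) Ry(pitch) Rx(roll)).
In Python, from rig import r, cams gives the robot as it stands. The module is installed in compiled form; this text tells all that it offers.
- The arm moves only by the tool send_rows, never from a script. Its argument "targets" is one flat list of numbers, 7 for each row, row after row: the shift along the tool's x, y, z in m, then the turn, a rotation vector about the tool's x, y, z in rad, then the opening, from -1 (shut) to 1 (fully open). In form: [tx, ty, tz, wx, wy, wz, fingers, tx, ty, tz, wx, wy, wz, fingers, ...]. A call has 1 to 12 rows; each row is the pose to reach, as a shift and turn from the pose commanded when the call began, along the tool's axes at that moment; what a row does not reach only later rows make up. A row lasts 1/12 s, in which the tool goes at most 41.7 mm and 7.16 degrees, less where a joint would pass 70% of its speed; a pose out of reach is approached as far as the arm can. A call with a gripper value outside its range is refused whole. The fingers move at their own pace and stop on an object; "grip_force" is the grip in N (left out, the last holds). Time passes only in rows, so rows that repeat a pose let the fingers close. It gives the time, the measured TCP pose, the force, the opening and the grip force at its end, in the units of the state.
- r.sense(): the state, without advancing time (a new reading comes with each control period).
- cams.grab_frame(name): name is "scene" or "top" or "wrist"; returns a dict with "color" (420x560x3 uint8, blue, green, red), "fx", "fy", "cx", "cy" (pixels), "k1" (the pictures are not rectified: a ray, as slopes to the right and down, at radius r is drawn at 1 + k1 r^2 times it, then the intrinsics apply), "xyz" and "attitude" of the camera in the world. Camera axes: x right, y down, z forward; pixel columns grow to the right and rows downward; lengths in mm; the calibration is good to about 2 mm. A picture is of the moment at which its call begins. There is no depth.
- r.sign_off(): hands the job in; it is judged then, once.
The state is a dict: "clock": time; "qpos": joint angles; "qvel": joint speeds; "joint_efforts": joint torques, N m; "eef_pos": TCP position; "tcp_rot": TCP orientation; "contact_force": force on the tool from outside, world axes, zero at the start; "wrist_torque": the same for the moment, N m; "opening": opening from 0.0 (shut) to 1.0 (fully open); "grasp_force": force on a finger pad.
Only numpy, scipy, OpenCV 4.12 (cv2) and the standard library are available. Lean on these libraries where they do the work, as an engineer would, in place of code of your own. Each camera call takes 0.05 s, during which the arm holds its last target. There are 200 camera calls.

## Task

Three flat metal sample discs have been left scattered on the spectrometer bench. Push each of them along the bench with the fingertips, through the open side of the low three-walled sample bay, until all three lie flat and wholly inside it. Do not lift or tip the discs, and leave everything else on the bench where it stands.

Things in the scene. Friction and masses are not known exactly. Their poses are not given: they have to be found in the camera images.
- bay: Three low dark steel walls fixed on the bench, 30 mm high, 4 mm thick; no floor or step (a black sheet only marks the inside). Inside: 190 mm along its own x, 130 mm along its own y. Origin: centre of the inner area at bench height. Walls at its -x, +x and +y sides; the whole -y side, 65 mm from the origin, is open and faces roughly world -y; yaw varies.
- disc_large: Plain metal sample disc lying flat on the bench, 44 mm diameter, 14 mm high, about 160 g; slides when pushed. Origin at the centre of its underside, z up.
- disc_medium: Plain metal sample disc lying flat on the bench, 38 mm diameter, 14 mm high, about 120 g; slides when pushed. Origin at the centre of its underside, z up.
- disc_small: Plain metal sample disc lying flat on the bench, 32 mm diameter, 14 mm high, about 85 g; slides when pushed. Origin at the centre of its underside, z up.
- sample_jar: Bystander, loose, to be left alone: capped pale sample jar, 38 mm diameter, 50 mm tall. Origin at the centre of its underside.
- reagent_bottle: Bystander, loose, to be left alone: white plastic bottle, 38 mm diameter, 72 mm tall. Origin at the centre of its underside.
- sample_cup: Bystander, loose, to be left alone: white plastic XRF sample cup with a wider collar, up to 40 mm diameter, 34 mm tall. Origin at the centre of its underside.
- weight: Bystander, loose, to be left alone: steel check weight with a knob on top, 34 mm diameter, 54 mm tall. Origin at the centre of its underside.
- tape_roll: Bystander, loose, to be left alone: roll of clear tape lying flat, 68 mm diameter, 18 mm high. Origin at the centre of its underside.
- beaker: Bystander, loose, to be left alone: empty glass beaker, 60 mm diameter at the rim, 70 mm tall. Origin at the centre of its underside.
- brush: Bystander, loose, to be left alone: cleaning brush with a black handle lying flat, 200 mm long, 42 mm wide, 20 mm high; its length is its own x axis. Origin near the middle of its length, at its underside.
- eraser: Bystander, loose, to be left alone: black rubber block 50 x 24 x 16 mm, long side along its own x axis. Origin at the centre of its underside.
Mind the look-alikes: they are no part of the job. Leave any orange look-alike of the disc_large alone.

How it is judged:
By the outcome, as a careful person would: the job done as asked, in the order asked, and still so for the second after the job is handed in, with the robot touching nothing.
It also fails if it takes over 72 s, if anything falls off the work surface, if the arm or the gripper's body presses on something with over 40 N, if the wrist force passes 120 N, or if a joint passes its speed limit or range.

## Working session

There is one attempt and no reset: what is moved stays moved. The work goes in short steps, Python scripts to look and compute and a tool call to move; the robot and the scene stay as the last step left them, time stands still between calls to the robot, and variables do not carry over. Pictures are saved under pics/ and viewed, at most 10 in all, crops included, and the job is handed in when it is done.

Besides the shell and the picture viewer there is one more tool, called after "Call:" as name(argument=value, ...) on one line, values as JSON. send_rows: Moves the arm, as the interface text tells. Its arguments: {"type":"object","properties":{"targets":{"type":"array"},"grip_force":{"type":"number"}},"required":["targets"]}

```bash
mkdir -p pics; python3 - <<'E'
from rig import r, cams
import cv2
s=r.sense(); print({k:s[k] for k in("clock","eef_pos","tcp_rot","opening","contact_force")})
for n in("scene","top"):
    f=cams.grab_frame(n); cv2.imwrite(f"pics/{n}0.png",f["color"]); print(n,{k:v for k,v in f.items() if k!="color"})
E
```

```text
{'clock': 0.0, 'eef_pos': array([255.68997073, 569.75682448, 230.54708247]), 'tcp_rot': array([-3.14016305e+00,  8.59984036e-06,  2.71979523e+00]), 'opening': 1.0027344919004786, 'contact_force': array([-0.04846135, -0.11211206, -0.34546171])}
scene {'fx': 473.0661996367014, 'fy': 473.0661996367014, 'cx': 278.4051185795691, 'cy': 208.40948023794297, 'k1': 0.002325856357711854, 'xyz': array([ 969.698521  , -475.41945683,  912.21262396]), 'attitude': array([-2.52588011, -0.00316221,  0.74103106])}
top {'fx': 440.97695191438214, 'fy': 440.97695191438214, 'cx': 277.93586775470334, 'cy': 203.3855238660224, 'k1': -0.11326166154942797, 'xyz': array([464.05772669,  -2.99864871, 972.64022929]), 'attitude': array([-3.01276687, -0.0167088 , -1.55406446])}
```

View pics/top0.png

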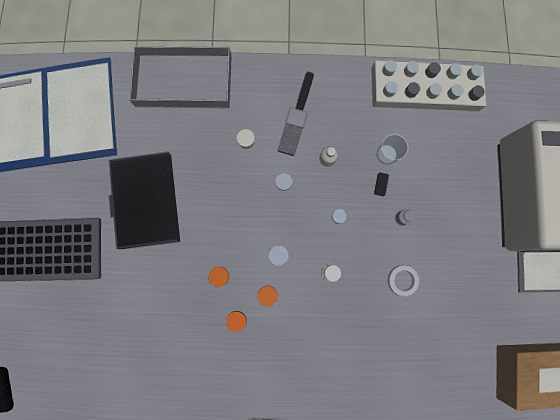

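View pics/scene0.png

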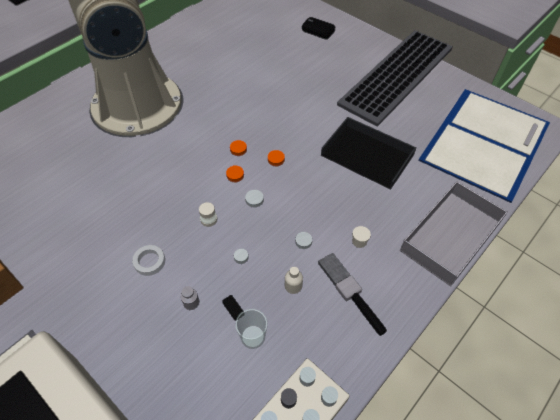

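The top view (image right = world −y, up = +x) shows three silver discs: (284,181) medium?, (339,216) small?, (278,255) large?. The bay is the black area at (145,200), open to the right. Orange decoys are at (219,276), (267,296) and (236,321); the tray at (180,77) has four walls. The scene view agrees. Next I measure.

```bash
cat > h.py <<'E'
import numpy as np, cv2
from scipy.spatial.transform import Rotation as Ro
def ray(f,uv):
    p=np.atleast_2d(np.float64(uv)); d=(p-[f["cx"],f["cy"]])/[f["fx"],f["fy"]]
    u=d.copy()
    for _ in range(8): u=d/(1+f["k1"]*(u**2).sum(1,keepdims=True))
    return np.c_[u,np.ones(len(u))]@Ro.from_euler("xyz",f["attitude"]).as_matrix().T
def cast(f,uv,z=0.):
    d=ray(f,uv); return f["xyz"]+d*((z-f["xyz"][2])/d[:,2:])
def project(f,P):
    c=(np.atleast_2d(P)-f["xyz"])@Ro.from_euler("xyz",f["attitude"]).as_matrix()
    u=c[:,:2]/c[:,2:]; return u*(1+f["k1"]*(u**2).sum(1,keepdims=True))*[f["fx"],f["fy"]]+[f["cx"],f["cy"]]
def blobs(f,mask,z,amin=60,amax=3000):
    for c in cv2.findContours(mask,cv2.RETR_EXTERNAL,cv2.CHAIN_APPROX_NONE)[0]:
        a=cv2.contourArea(c)
        if amin<a<amax:
            w=cast(f,c[:,0],z)[:,:2].astype(np.float32); (m,s,_)=cv2.fitEllipse(w) if len(w)>5 else (0,0,0)
            px=c[:,0].mean(0).round(); hsv=cv2.cvtColor(f["color"],cv2.COLOR_BGR2HSV)[int(px[1]),int(px[0])]
            print(px,a,"world",np.round(m),"axes",np.round(s),hsv)
E
python3 - <<'E'
from h import *
from rig import cams
for n in("top","scene"):
    f=cams.grab_frame(n); im=f["color"]; hsv=cv2.cvtColor(im,cv2.COLOR_BGR2HSV); print(n)
    pts={"top":[(284,181),(339,216),(278,255),(430,300)],"scene":[(304,240),(241,255),(255,198),(300,100)]}[n]
    print([hsv[y,x].tolist() for x,y in pts])
    b=cv2.bilateralFilter(im,5,30,5)
    bg=cv2.medianBlur(im,99 if n=="top" else 99)
    m=(cv2.absdiff(im,bg).max(2)>28).astype(np.uint8)*255
    blobs(f,m,14)
    x0,y0,w,h={"top":(95,140,100,120),"scene":(310,105,115,90)}[n]
    cv2.imwrite(f"pics/crop_{n}.png",cv2.resize(im[y0:y0+h,x0:x0+w],None,fx=5,fy=5,interpolation=2))
E
python3 -c "
import cv2,numpy as np
a=cv2.imread('pics/crop_top.png');b=cv2.imread('pics/crop_scene.png')
c=np.zeros((600,1075,3),np.uint8);c[:600,:500]=a;c[:450,500:]=b;cv2.imwrite('pics/bay.png',cv2.resize(c,(798,446)))"
```

```text
top
[[106, 32, 169], [107, 32, 170], [106, 33, 170], [120, 11, 135]]
[  5. 390.] 445.5 world [151. 579.] axes [ 30. 124.] [132  64  20]
[236. 321.] 327.0 world [334.  68.] axes [43. 44.] [ 12 185 182]
[267. 296.] 310.5 world [388.   3.] axes [42. 43.] [ 12 186 180]
[218. 276.] 307.0 world [428. 109.] axes [41. 44.] [ 12 192 179]
[403. 280.] 714.0 world [ 425. -292.] axes [64. 69.] [113  23 135]
[331. 272.] 191.0 world [ 440. -137.] axes [33. 36.] [ 90   4 185]
[278. 255.] 264.0 world [476. -19.] axes [39. 40.] [106  33 170]
[ 66. 223.] 106.5 world [534. 453.] axes [29. 62.] [116  20  88]
[338. 216.] 129.0 world [ 563. -151.] axes [28. 31.] [108  32 174]
[ 91. 242.] 1717.5 world [500. 399.] axes [101. 207.] [107  20  90]
[283. 182.] 188.5 world [637. -28.] axes [33. 37.] [104  33 171]
[381. 184.] 244.0 world [ 637. -246.] axes [28. 61.] [120  17  46]
[331. 154.] 101.5 world [ 702. -134.] axes [23. 31.] [ 50   8 194]
[396. 148.] 283.5 world [ 718. -282.] axes [40. 63.] [100  15 101]
[246. 138.] 243.5 world [734.  58.] axes [37. 44.] [ 19  11 180]
[290. 139.] 483.5 world [735. -41.] axe
[... 998 characters left out ...]
. -121.] axes [35. 46.] [ 22  22 207]
[254. 198.] 222.0 world [480. -21.] axes [40. 50.] [ 99  14 185]
[235. 174.] 240.0 world [393.   0.] axes [44. 55.] [ 12 255 206]
[276. 158.] 226.5 world [432. 106.] axes [44. 55.] [ 12 255 205]
[238. 148.] 215.0 world [338.  66.] axes [44. 56.] [ 12 255 203]
[318.  28.] 490.0 world [159. 602.] axes [ 91. 123.] [150  16  16]
[372.  38.] 1084.0 world [332. 669.] axes [126. 257.] [140  11 142]
[114.  30.] 2170.5 world [-310.  157.] axes [171. 270.] [120  48  16]
[450.   6.] 222.5 world [407. 995.] axes [ 54. 153.] [140  11 140]
[334.   4.] 103.0 world [116. 743.] axes [38. 97.] [20 28 83]
[106.   7.] 134.5 world [-211.  114.] axes [235. 546.] [104  65  43]
```

View pics/bay.png

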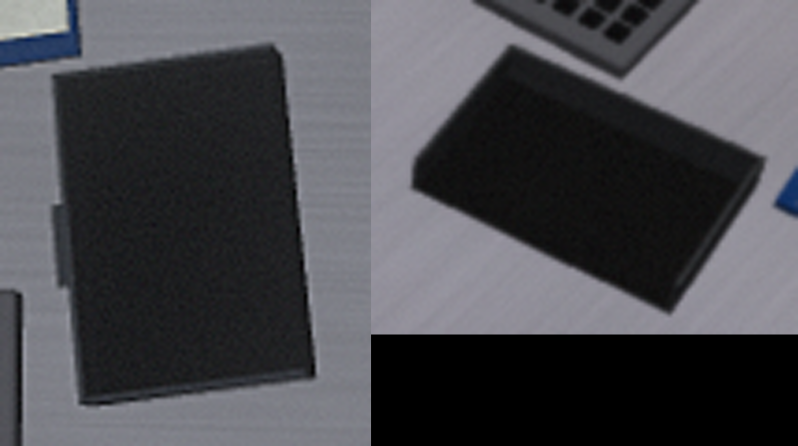

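The crop confirms the bay: the back wall with a tab is at image left (+y), side walls are at the top and bottom, and the open side is on the right (−y). Now I fix its pose.

```bash
python3 - <<'E'
from h import *
from rig import cams
t=cams.grab_frame("top"); s=cams.grab_frame("scene")
def topx(p): return np.array(p)/3.71+[95,140]
def scx(p): return (np.array(p)-[371,0])/3.71+[310,105]
for n,f,g,L in(("top",t,topx,[("UL back+x",(54,74),30),("UR open+x",(275,44),30),("LL back-x",(82,404),30),("LR open-x gnd",(315,377),0),("LR z30",(315,377),30),("UR gnd",(283,55),0)]),
 ("scene",s,scx,[("back-x",(512,45),30),("back+x",(763,157),30),("open+x gnd",(672,313),0),("open-x gnd",(414,187),0),("open-x top",(416,160),30)])):
    for nm,p,z in L: print(n,nm,cast(f,g(p),z)[0].round(1))
# dark-mask line of the bay sheet in the top view
for n,f,roi in(("top",t,(100,140,95,120)),("scene",s,(310,105,115,90))):
    x,y,w,h=roi; g=cv2.cvtColor(f["color"],cv2.COLOR_BGR2GRAY)[y:y+h,x:x+w]
    m=cv2.threshold(g,60,255,cv2.THRESH_BINARY_INV)[1]; m=cv2.morphologyEx(m,cv2.MORPH_OPEN,np.ones((9,9)))
    c=max(cv2.findContours(m,0,1)[0],key=cv2.contourArea)
    q=cv2.approxPolyDP(c,5,True)[:,0]+[x,y]; print(n,q.tolist(),"z0",cast(f,q,0)[:,:2].round().tolist(),"z30",cast(f,q,30)[:,:2].round().tolist())
E
```

```text
top UL back+x [676.2 357.   30. ]
top UR open+x [696.1 224.5  30. ]
top LL back-x [481.2 327.4  30. ]
top LR open-x gnd [501.2 197.7   0. ]
top LR z30 [500.1 191.5  30. ]
top UR gnd [696.7 226.4   0. ]
scene back-x [486.3 329.9  30. ]
scene back+x [677.6 359.6  30. ]
scene open+x gnd [699.8 230.1   0. ]
scene open-x gnd [505.3 200.6  -0. ]
scene open-x top [506.1 198.1  30. ]
top [[169, 154], [110, 160], [117, 248], [178, 239]] z0 [[699.0, 232.0], [683.0, 367.0], [484.0, 338.0], [507.0, 202.0]] z30 [[691.0, 224.0], [676.0, 356.0], [483.0, 328.0], [506.0, 196.0]]
scene [[345, 120], [323, 146], [323, 156], [392, 185], [412, 146]] z0 [[471.0, 343.0], [487.0, 228.0], [509.0, 201.0], [694.0, 243.0], [658.0, 385.0]] z30 [[487.0, 316.0], [503.0, 205.0], [524.0, 179.0], [703.0, 219.0], [668.0, 357.0]]
```

```bash
cat >> h.py <<'E'
def plan(wps,fing=-0.53):
    "wps: (x,y,z,yaw_deg) world -> tool-axis rows from the pose now"
    from rig import r
    s=r.sense(); R=Ro.from_euler("xyz",s["tcp_rot"]); print("t",round(s["clock"],2),"at",s["eef_pos"].round(1),"yaw",round(np.degrees(s["tcp_rot"][2]),1),"F",s["contact_force"].round(1),"op",round(s["opening"],3))
    for w in wps:
        d=R.inv().apply(np.array(w[:3])-s["eef_pos"])/1000
        rv=(R.inv()*Ro.from_euler("xyz",[np.pi,0,np.radians(w[3])])).as_rotvec()
        print(w,"->",[*d.round(3).tolist(),*rv.round(3).tolist(),fing])
E
python3 -c "
from h import *
plan([(636,-72,120,88.5),(636,-72,4,88.5)])"
```

```text
t 0.3 at [255.8 570.1 231. ] yaw 155.8 F [ 0.5  0.8 -0.6] op 1.002
(636, -72, 120, 88.5) -> [-0.61, -0.43, 0.111, -0.0, 0.0, 1.175, -0.53]
(636, -72, 4, 88.5) -> [-0.61, -0.43, 0.227, -0.0, 0.0, 1.175, -0.53]
```

Call:
send_rows(targets=[-0.61,-0.43,0.111,0,0,1.175,-0.53,-0.61,-0.43,0.111,0,0,1.175,-0.53,-0.61,-0.43,0.111,0,0,1.175,-0.53,-0.61,-0.43,0.111,0,0,1.175,-0.53,-0.61,-0.43,0.111,0,0,1.175,-0.53,-0.61,-0.43,0.111,0,0,1.175,-0.53,-0.61,-0.43,0.111,0,0,1.175,-0.53,-0.61,-0.43,0.111,0,0,1.175,-0.53,-0.61,-0.43,0.111,0,0,1.175,-0.53,-0.61,-0.43,0.111,0,0,1.175,-0.53,-0.61,-0.43,0.111,0,0,1.175,-0.53,-0.61,-0.43,0.111,0,0,1.175,-0.53], grip_force=20)

```text
clock: 1.3
eef_pos: [508.8, 142.9, 157.7]
tcp_rot: [3.141, -0.0, 1.544]
contact_force: [0.8, 1.0, 0.7]
opening: 0.235
grasp_force: 0.0
```

```bash
python3 -c "
from h import *
plan([(636,-72,90,88.5),(636,-72,4,88.5)])"
```

```text
t 1.3 at [508.8 142.9 157.7] yaw 88.5 F [0.8 1.  0.7] op 0.235
(636, -72, 90, 88.5) -> [-0.211, 0.133, 0.068, 0.0, -0.0, -0.0, -0.53]
(636, -72, 4, 88.5) -> [-0.211, 0.133, 0.154, 0.0, -0.0, -0.0, -0.53]
```

Call:
send_rows(targets=[-0.211,0.133,0.068,0,0,0,-0.53,-0.211,0.133,0.068,0,0,0,-0.53,-0.211,0.133,0.068,0,0,0,-0.53,-0.211,0.133,0.068,0,0,0,-0.53,-0.211,0.133,0.068,0,0,0,-0.53,-0.211,0.133,0.068,0,0,0,-0.53,-0.211,0.133,0.068,0,0,0,-0.53,-0.211,0.133,0.1,0,0,0,-0.53,-0.211,0.133,0.125,0,0,0,-0.53,-0.211,0.133,0.125,0,0,0,-0.53,-0.211,0.133,0.125,0,0,0,-0.53])

```text
clock: 2.22
eef_pos: [634.2, -69.3, 31.7]
tcp_rot: [-3.138, -0.0, 1.545]
contact_force: [-0.2, -0.1, 0.4]
opening: 0.236
grasp_force: 0.0
```

```bash
python3 - <<'E'
from h import *
from rig import cams
f=cams.grab_frame("wrist"); cv2.imwrite("pics/w1.png",f["color"]); print(f["xyz"],f["attitude"],project(f,[637,-28,14]))
t=cams.grab_frame("top"); print(f["fx"])
plan([(636,-72,4,88.5)])
E
```

```text
[6.36925445e+02 4.35335488e-01 1.74441310e+02] [ 2.86469843e+00  2.59294666e-03 -2.51288660e-02] [[277.85783156 174.77046868]]
328.45059754387904
t 2.32 at [636.3 -69.3  34.1] yaw 88.5 F [0.1 0.5 0.7] op 0.235
(636, -72, 4, 88.5) -> [-0.003, -0.0, 0.03, 0.001, 0.0, 0.001, -0.53]
```

View pics/w1.png

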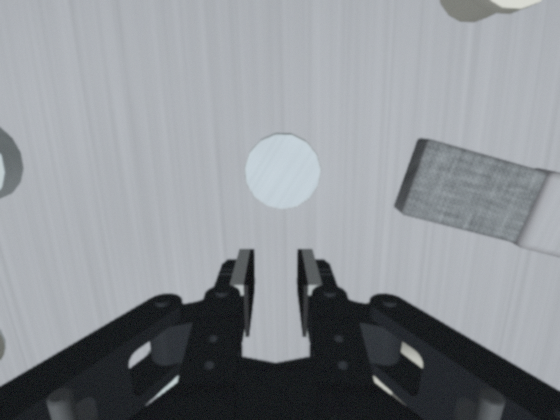

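The wrist view shows the medium disc at (283,172), radius about 37 px, centred ahead of the fingertips at (245,250) and (305,250). The brush is well to the right at (397–550, 140–250).

Call:
send_rows(targets=[0,0.003,0.015,0,0,0,-0.53,0,0.003,0.03,0,0,0,-0.53,0,0.003,0.03,0,0,0,-0.53,0.004,0.003,0.03,0,0,0,-0.53,0.008,0.003,0.03,0,0,0,-0.53])

```text
clock: 2.73
eef_pos: [639.3, -61.4, 3.5]
tcp_rot: [3.141, 0.0, 1.545]
contact_force: [0.5, 0.8, 0.6]
opening: 0.238
grasp_force: 0.0
```

```bash
python3 -c "
from h import *
plan([(648,273,4,88.5)])"
```

```text
t 2.73 at [639.3 -61.4   3.5] yaw 88.5 F [0.5 0.8 0.6] op 0.238
(648, 273, 4, 88.5) -> [0.335, -0.0, -0.001, 0.001, 0.0, 0.0, -0.53]
```

Call:
send_rows(targets=[0.005,0,0,0,0,0,-0.53,0.012,0,0,0,0,0,-0.53,0.022,0,0,0,0,0,-0.53,0.034,0,0,0,0,0,-0.53,0.046,0,0,0,0,0,-0.53,0.058,0,0,0,0,0,-0.53,0.07,0,0,0,0,0,-0.53,0.082,0,0,0,0,0,-0.53,0.094,0,0,0,0,0,-0.53,0.106,0,0,0,0,0,-0.53,0.116,0,0,0,0,0,-0.53,0.122,0,0,0,0,0,-0.53])

```text
clock: 3.73
eef_pos: [641.8, 61.8, 2.7]
tcp_rot: [-3.142, -0.0, 1.546]
contact_force: [-0.3, -1.1, 2.4]
opening: 0.236
grasp_force: 1.6
```

```bash
python3 - <<'E'
from h import *
from rig import cams
f=cams.grab_frame("wrist"); cv2.imwrite("pics/w2.png",f["color"])
plan([(648,273,4,88.5)])
hsv=cv2.cvtColor(f["color"],cv2.COLOR_BGR2HSV); print(hsv[172:250:20,280].tolist())
E
```

```text
t 3.78 at [641.8  62.4   2.7] yaw 88.6 F [0.4 0.7 0.5] op 0.237
(648, 273, 4, 88.5) -> [0.211, 0.001, -0.001, -0.0, -0.0, 0.001, -0.53]
[[105, 15, 175], [103, 23, 215], [101, 23, 215], [102, 23, 218]]
```

View pics/w2.png

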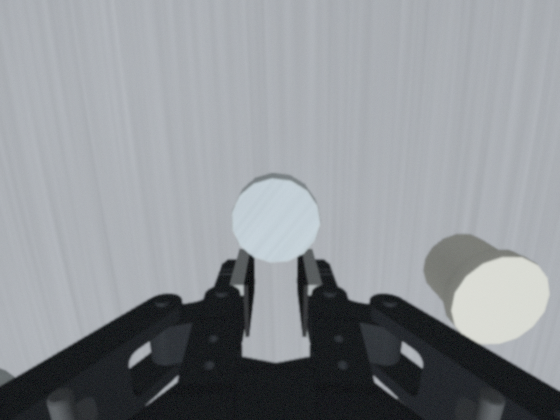

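The disc sits centred between the fingertips at (276,220). The jar at (500,300) is clear to the side.

Call:
send_rows(targets=[0.005,0,-0.001,0,0,0,-0.53,0.013,0,-0.001,0,0,0,-0.53,0.025,0,-0.001,0,0,0,-0.53,0.037,0,-0.001,0,0,0,-0.53,0.049,0,-0.001,0,0,0,-0.53,0.061,0,-0.001,0,0,0,-0.53,0.073,0,-0.001,0,0,0,-0.53,0.085,0,-0.001,0,0,0,-0.53,0.097,0,-0.001,0,0,0,-0.53,0.109,0,-0.001,0,0,0,-0.53,0.121,0.001,-0.001,0,0,0,-0.53,0.133,0.001,-0.001,0,0,0,-0.53])

```text
clock: 4.78
eef_pos: [646.5, 194.4, 3.8]
tcp_rot: [3.141, -0.0, 1.545]
contact_force: [0.2, -0.4, -0.6]
opening: 0.231
grasp_force: 0.3
```

Call:
send_rows(targets=[0.011,0,0,0,0,0,-0.53,0.022,0,0,0,0,0,-0.53,0.033,0,0,0,0,0,-0.53,0.043,0,0,0,0,0,-0.53,0.053,0,0,0,0,0,-0.53,0.062,0,0,0,0,0,-0.53,0.069,0,0,0,0,0,-0.53,0.074,0,0,0,0,0,-0.53,0.077,0,0,0,0,0,-0.53,0.078,0,0,0,0,0,-0.53,0.078,0,0,0,0,0,-0.53])

```text
clock: 5.7
eef_pos: [648.3, 271.2, 3.7]
tcp_rot: [-3.142, -0.0, 1.545]
contact_force: [-0.6, 0.1, 0.8]
opening: 0.233
grasp_force: 0.0
```

```bash
python3 - <<'E'
from h import *
from rig import cams
f=cams.grab_frame("wrist"); cv2.imwrite("pics/w3.png",f["color"])
plan([(648,255,4,88.5),(648,240,120,88.5),(561,-205,120,86.7)])
print("bay corners",cast(f,[[5,5]],0))
hsv=cv2.cvtColor(f["color"],cv2.COLOR_BGR2HSV); m=((hsv[...,2]>140)&(hsv[...,1]>18)&(hsv[...,0]>98)&(hsv[...,0]<112)).astype(np.uint8)*255
blobs(f,cv2.morphologyEx(m,cv2.MORPH_OPEN,np.ones((5,5))),14,500,20000)
E
```

```text
t 5.75 at [648.4 271.    3.7] yaw 88.5 F [-0.2 -0.7 -0.1] op 0.237
(648, 255, 4, 88.5) -> [-0.016, 0.0, -0.0, -0.0, -0.0, 0.0, -0.53]
(648, 240, 120, 88.5) -> [-0.031, 0.0, -0.116, -0.0, -0.0, 0.0, -0.53]
(561, -205, 120, 86.7) -> [-0.478, -0.075, -0.116, -0.0, -0.0, 0.031, -0.53]
bay corners [[ 5.40947128e+02  3.88824208e+02 -2.84217094e-14]]
[276. 218.] 5600.0 world [649. 298.] axes [36. 37.] [103  22 223]
[455.  46.] 4711.0 world [727. 373.] axes [31. 83.] [ 53   9 233]
```

View pics/w3.png

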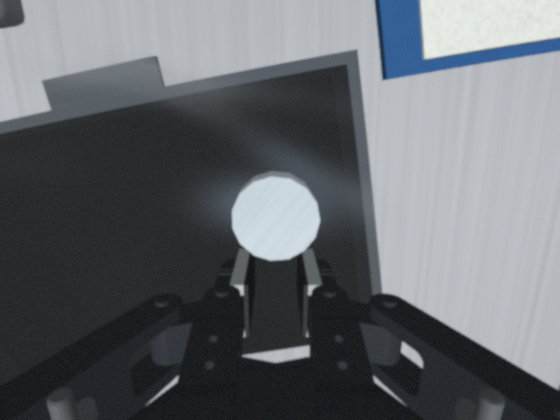

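The medium disc lies inside the bay at (276,218), world (649,298), clear of the +x wall at (365,180). Now the small disc.

Call:
send_rows(targets=[-0.012,0,0,0,0,0,-0.53,-0.03,0,-0.01,0,0,0,-0.53,-0.045,0,-0.045,0,0,0,-0.53,-0.06,0,-0.085,0,0,0,-0.53,-0.09,-0.01,-0.116,0,0,0.031,-0.53,-0.13,-0.018,-0.116,0,0,0.031,-0.53,-0.17,-0.025,-0.116,0,0,0.031,-0.53,-0.21,-0.032,-0.116,0,0,0.031,-0.53,-0.25,-0.039,-0.116,0,0,0.031,-0.53,-0.29,-0.046,-0.116,0,0,0.031,-0.53,-0.33,-0.053,-0.116,0,0,0.031,-0.53,-0.37,-0.06,-0.116,0,0,0.031,-0.53])

```text
clock: 6.75
eef_pos: [577.0, -100.6, 120.6]
tcp_rot: [3.141, 0.0, 1.513]
contact_force: [1.3, -0.7, 0.1]
opening: 0.236
grasp_force: 0.0
```

```bash
python3 -c "
from h import *
plan([(562.7,-196,120,86.5),(562.7,-196,34,86.5)])"
```

```text
t 6.75 at [ 577.  -100.6  120.6] yaw 86.7 F [ 1.3 -0.7  0.1] op 0.236
(562.7, -196, 120, 86.5) -> [-0.096, -0.009, 0.001, 0.0, 0.0, 0.003, -0.53]
(562.7, -196, 34, 86.5) -> [-0.096, -0.009, 0.087, 0.0, 0.0, 0.003, -0.53]
```

Call:
send_rows(targets=[-0.035,-0.004,0,0,0,0.003,-0.53,-0.07,-0.007,0,0,0,0.003,-0.53,-0.096,-0.009,0,0,0,0.003,-0.53,-0.096,-0.009,0.04,0,0,0.003,-0.53,-0.096,-0.009,0.08,0,0,0.003,-0.53,-0.096,-0.009,0.085,0,0,0.003,-0.53,-0.096,-0.009,0.085,0,0,0.003,-0.53])

```text
clock: 7.33
eef_pos: [561.2, -192.9, 33.1]
tcp_rot: [-3.136, -0.001, 1.51]
contact_force: [0.8, -0.2, 0.6]
opening: 0.235
grasp_force: 0.0
```

```bash
cat > d.py <<'E'
from h import *
from rig import cams
f=cams.grab_frame("wrist")
hsv=cv2.cvtColor(f["color"],cv2.COLOR_BGR2HSV); m=((hsv[...,2]>140)&(hsv[...,1]>16)&(hsv[...,0]>98)&(hsv[...,0]<112)).astype(np.uint8)*255
blobs(f,cv2.morphologyEx(m,cv2.MORPH_OPEN,np.ones((5,5))),14,500,20000)
E
python3 -c "
from d import *
plan([(562.7,-196,4,86.5),(591.5,273.5,4,86.5)])"
```

```text
[275. 169.] 2976.5 world [ 565. -150.] axes [30. 31.] [101  22 217]
t 7.38 at [ 563.2 -193.1   35.1] yaw 86.5 F [0.9 0.4 0.5] op 0.238
(562.7, -196, 4, 86.5) -> [-0.003, -0.0, 0.031, -0.002, -0.0, 0.0, -0.53]
(591.5, 273.5, 4, 86.5) -> [0.467, -0.0, 0.031, -0.002, -0.0, 0.0, -0.53]
```

Call:
send_rows(targets=[0,0,0.02,0,0,0,-0.53,0,0,0.031,0,0,0,-0.53,0,0,0.031,0,0,0,-0.53,0.005,0,0.031,0,0,0,-0.53,0.01,0,0.031,0,0,0,-0.53,0.016,0,0.031,0,0,0,-0.53,0.023,0,0.031,0,0,0,-0.53,0.032,0,0.031,0,0,0,-0.53,0.043,0,0.031,0,0,0,-0.53,0.055,0,0.031,0,0,0,-0.53,0.067,0,0.031,0,0,0,-0.53,0.079,0,0.031,0,0,0,-0.53])

```text
clock: 8.38
eef_pos: [569.1, -112.2, 3.8]
tcp_rot: [3.141, 0.0, 1.511]
contact_force: [-0.1, -1.6, 1.5]
opening: 0.238
grasp_force: 0.9
```

```bash
python3 -c "
from d import *
plan([(591.5,273.5,4,86.5)])"
```

```text
[275. 226.] 3858.0 world [571. -89.] axes [31. 31.] [101  23 214]
t 8.43 at [ 569.  -110.4    3.7] yaw 86.6 F [0.3 1.  0.2] op 0.233
(591.5, 273.5, 4, 86.5) -> [0.385, -0.0, -0.0, -0.0, -0.001, 0.002, -0.53]
```

Disc 22 mm ahead and centred, so the small disc is caged. Continuing.

Call:
send_rows(targets=[0.008,0,0,0,0,0,-0.53,0.018,0,0,0,0,0,-0.53,0.03,0,0,0,0,0,-0.53,0.042,0,0,0,0,0,-0.53,0.054,0,0,0,0,0,-0.53,0.066,0,0,0,0,0,-0.53,0.078,0,0,0,0,0,-0.53,0.09,0,0,0,0,0,-0.53,0.102,0,0,0,0,0,-0.53,0.114,0,0,0,0,0,-0.53,0.126,0,0,0,0,0,-0.53,0.138,0,0,0,0,0,-0.53])

```text
clock: 9.43
eef_pos: [577.3, 25.4, 3.7]
tcp_rot: [-3.142, 0.0, 1.511]
contact_force: [-0.3, -0.4, -0.1]
opening: 0.237
grasp_force: 0.2
```

Call:
send_rows(targets=[0.012,0,0,0,0,0,-0.53,0.024,0,0,0,0,0,-0.53,0.036,0,0,0,0,0,-0.53,0.048,0,0,0,0,0,-0.53,0.06,0,0,0,0,0,-0.53,0.072,0,0,0,0,0,-0.53,0.084,0,0,0,0,0,-0.53,0.096,0,0,0,0,0,-0.53,0.108,0,0,0,0,0,-0.53,0.12,0,0,0,0,0,-0.53,0.131,0,0,0,0,0,-0.53,0.14,0,0,0,0,0,-0.53])

```text
clock: 10.43
eef_pos: [585.8, 165.2, 3.8]
tcp_rot: [3.141, -0.0, 1.511]
contact_force: [0.1, -0.6, 0.3]
opening: 0.236
grasp_force: 0.2
```

```bash
python3 -c "
from d import *
plan([(591.5,273.5,4,86.5)])"
```

```text
[271. 223.] 3478.0 world [589. 189.] axes [28. 31.] [101  19 254]
t 10.48 at [586.1 166.4   3.8] yaw 86.6 F [1.1 1.5 0.4] op 0.237
(591.5, 273.5, 4, 86.5) -> [0.107, -0.001, -0.0, 0.001, -0.001, 0.002, -0.53]
```

Call:
send_rows(targets=[0.008,0,0,0,0,0,-0.53,0.018,0,0,0,0,0,-0.53,0.03,0,0,0,0,0,-0.53,0.042,0,0,0,0,0,-0.53,0.054,0,0,0,0,0,-0.53,0.066,0,0,0,0,0,-0.53,0.077,0,0,0,0,0,-0.53,0.087,0,0,0,0,0,-0.53,0.095,0,0,0,0,0,-0.53,0.101,0,0,0,0,0,-0.53,0.105,0,0,0,0,0,-0.53,0.107,0,0,0,0,0,-0.53])

```text
clock: 11.48
eef_pos: [592.1, 271.2, 3.7]
tcp_rot: [-3.142, 0.0, 1.511]
contact_force: [-0.1, -1.8, -0.1]
opening: 0.234
grasp_force: 0.3
```

```bash
python3 -c "
from d import *
plan([(455,-65,120,67),(455,-65,34,67)])"
```

```text
[276. 227.] 3824.0 world [594. 294.] axes [30. 31.] [101  22 228]
[535.  34.] 2364.5 world [696. 365.] axes [17. 29.] [106 168 150]
t 11.53 at [592.1 271.2   3.7] yaw 86.6 F [-0.3  0.4  0.1] op 0.237
(455, -65, 120, 67) -> [-0.344, -0.117, -0.116, 0.0, -0.0, 0.342, -0.53]
(455, -65, 34, 67) -> [-0.344, -0.117, -0.03, 0.0, -0.0, 0.342, -0.53]
```

Call:
send_rows(targets=[-0.012,0,0,0,0,0,-0.53,-0.03,0,-0.01,0,0,0,-0.53,-0.045,0,-0.045,0,0,0,-0.53,-0.06,-0.01,-0.085,0,0,0.05,-0.53,-0.09,-0.025,-0.116,0,0,0.13,-0.53,-0.125,-0.04,-0.116,0,0,0.2,-0.53,-0.16,-0.052,-0.116,0,0,0.27,-0.53,-0.195,-0.064,-0.116,0,0,0.342,-0.53,-0.23,-0.076,-0.116,0,0,0.342,-0.53,-0.265,-0.088,-0.116,0,0,0.342,-0.53,-0.3,-0.1,-0.116,0,0,0.342,-0.53,-0.338,-0.112,-0.116,0,0,0.342,-0.53])

```text
clock: 12.53
eef_pos: [458.3, -62.0, 119.8]
tcp_rot: [3.141, 0.0, 1.169]
contact_force: [0.1, -0.0, -0.1]
opening: 0.237
grasp_force: 0.0
```

```bash
python3 -c "
from d import *
plan([(461,-60,34,67)])
t=cams.grab_frame('top'); h=cv2.cvtColor(t['color'],cv2.COLOR_BGR2HSV)
m=((h[...,2]>130)&(h[...,1]>26)&(h[...,0]>98)&(h[...,0]<112)).astype(np.uint8)*255; print('top'); blobs(t,m,14,60,500)"
```

```text
[274. 144.] 2590.5 world [477. -17.] axes [43. 43.] [103  23 210]
t 12.58 at [455.4 -67.  119.5] yaw 66.9 F [-3.5 -3.1  0.5] op 0.229
(461, -60, 34, 67) -> [0.009, 0.003, 0.085, -0.002, 0.003, -0.002, -0.53]
top
[137. 198.] 109.0 world [593. 292.] axes [27. 29.] [103  29 168]
[137. 174.] 94.0 world [649. 295.] axes [31. 32.] [102  23 165]
```

Call:
send_rows(targets=[0.009,0.001,0.04,0,0,0,-0.53,0.009,0.001,0.08,0,0,0,-0.53,0.009,0.001,0.105,0,0,0,-0.53,0.009,0.001,0.116,0,0,0,-0.53,0.009,0.001,0.116,0,0,0,-0.53,0.009,0.001,0.116,0,0,0,-0.53])

```text
clock: 13.13
eef_pos: [463.7, -52.3, 3.1]
tcp_rot: [-3.14, 0.0, 1.168]
contact_force: [0.3, 0.5, 0.1]
opening: 0.235
grasp_force: 0.0
```

```bash
cat > curve.py <<'E'
from h import *
from rig import r
def go(n,skip=0.,step=12):
    P=np.array([[477,-17],[527.8,102.7],[559.8,181.1],[545,280.]]); u=np.linspace(0,1,2000)[:,None]
    c=(1-u)**3*P[0]+3*u*(1-u)**2*P[1]+3*u*u*(1-u)*P[2]+u**3*P[3]
    a=np.unwrap(np.arctan2(*np.gradient(c,axis=0).T[::-1])); s=np.r_[0,np.cumsum(np.hypot(*np.diff(c,axis=0).T))]
    t=c-30.6*np.c_[np.cos(a),np.sin(a)]; print("len",s[-1])
    e=r.sense()["eef_pos"][:2]; s0=s[np.argmin(np.hypot(*(t-e).T))]; print("s now",s0,"lateral",np.hypot(*(t-e).T).min())
    plan([(np.interp(q,s,t[:,0]).round(1),np.interp(q,s,t[:,1]).round(1),4,np.degrees(np.interp(q,s,a)).round(1)) for q in np.minimum(s0+step*np.arange(1,n+1),s[-1])])
E
python3 -c "
from curve import *
go(12)"
```

```text
len 309.12611415201286
s now 0.0 lateral 7.256041335379939
t 13.13 at [463.7 -52.3   3.1] yaw 66.9 F [0.3 0.5 0.1] op 0.235
(np.float64(469.8), np.float64(-34.1), 4, np.float64(67.1)) -> [0.019, -0.002, -0.001, -0.002, 0.0, -0.003, -0.53]
(np.float64(474.5), np.float64(-23.1), 4, np.float64(67.2)) -> [0.031, -0.002, -0.001, -0.002, 0.0, -0.004, -0.53]
(np.float64(479.2), np.float64(-12.1), 4, np.float64(67.3)) -> [0.043, -0.001, -0.001, -0.002, 0.0, -0.006, -0.53]
(np.float64(483.9), np.float64(-1.0), 4, np.float64(67.5)) -> [0.055, -0.002, -0.001, -0.002, 0.0, -0.01, -0.53]
(np.float64(488.6), np.float64(10.0), 4, np.float64(67.8)) -> [0.067, -0.001, -0.001, -0.002, 0.0, -0.015, -0.53]
(np.float64(493.3), np.float64(21.1), 4, np.float64(68.2)) -> [0.079, -0.002, -0.001, -0.002, 0.0, -0.022, -0.53]
(np.float64(497.9), np.float64(32.1), 4, np.float64(68.7)) -> [0.091, -0.002, -0.001, -0.002, 0.0, -0.031, -0.53]
(np.float64(502.5), np.float64(43.2), 4, np.float64(69.2)) -> [0.103, -0.002, -0.001, -0.002, 0.0, -0.039, -0.53]
(np.float64(507.0), np.float64(54.3), 4, np.float64(69.9)) -> [0.115, -0.002, -0.001, -0.002, 0.0, -0.052, -0.53]
(np.float64(511.5), np.float64(65.5), 4, np.float64(70.7)) -> [0.127, -0.002, -0.001, -0.002, 0.0, -0.066, -0.53]
(np.float64(515.8), np.float64(76.7), 4, np.float64(71.6)) -> [0.139, -0.003, -0.001, -0.002, 0.0, -0.081, -0.53]
(np.float64(520.1), np.float64(87.9), 4, np.float64(72.7)) -> [0.151, -0.003, -0.001, -0.002, 0.0, -0.1, -0.53]
```

Call:
send_rows(targets=[0.004,-0.001,-0.001,0,0,0,-0.53,0.009,-0.002,-0.001,0,0,0,-0.53,0.015,-0.002,-0.001,0,0,-0.002,-0.53,0.023,-0.002,-0.001,0,0,-0.003,-0.53,0.032,-0.002,-0.001,0,0,-0.004,-0.53,0.043,-0.002,-0.001,0,0,-0.006,-0.53,0.055,-0.002,-0.001,0,0,-0.01,-0.53,0.067,-0.002,-0.001,0,0,-0.015,-0.53,0.079,-0.002,-0.001,0,0,-0.022,-0.53,0.091,-0.002,-0.001,0,0,-0.031,-0.53,0.103,-0.002,-0.001,0,0,-0.039,-0.53,0.115,-0.002,-0.001,0,0,-0.052,-0.53])

```text
clock: 14.13
eef_pos: [508.0, 55.7, 4.7]
tcp_rot: [-3.141, 0.0, 1.222]
contact_force: [-0.7, -3.2, 4.0]
opening: 0.232
grasp_force: 2.0
```

```bash
python3 -c "
import d
from curve import *
go(12)"
```

```text
[276. 209.] 7546.5 world [519.  84.] axes [42. 43.] [101  23 213]
len 309.12611415201286
s now 111.53154125296018 lateral 1.1686509912979224
t 14.18 at [509.5  57.2   4.9] yaw 70.1 F [0.6 1.7 0.5] op 0.238
(np.float64(512.8), np.float64(68.8), 4, np.float64(70.9)) -> [0.012, -0.001, 0.001, 0.001, -0.001, -0.014, -0.53]
(np.float64(517.1), np.float64(80.0), 4, np.float64(71.9)) -> [0.024, -0.001, 0.001, 0.001, -0.001, -0.032, -0.53]
(np.float64(521.3), np.float64(91.3), 4, np.float64(73.0)) -> [0.036, -0.0, 0.001, 0.001, -0.001, -0.051, -0.53]
(np.float64(525.3), np.float64(102.6), 4, np.float64(74.2)) -> [0.048, -0.001, 0.001, 0.001, -0.001, -0.072, -0.53]
(np.float64(529.1), np.float64(114.0), 4, np.float64(75.6)) -> [0.06, -0.001, 0.001, 0.001, -0.001, -0.096, -0.53]
(np.float64(532.8), np.float64(125.5), 4, np.float64(77.2)) -> [0.072, -0.001, 0.001, 0.001, -0.001, -0.124, -0.53]
(np.float64(536.1), np.float64(137.0), 4, np.float64(78.9)) -> [0.084, -0.002, 0.001, 0.001, -0.001, -0.154, -0.53]
(np.float64(539.2), np.float64(148.6), 4, np.float64(80.7)) -> [0.096, -0.003, 0.001, 0.001, -0.001, -0.185, -0.53]
(np.float64(542.0), np.float64(160.4), 4, np.float64(82.6)) -> [0.108, -0.005, 0.001, 0.001, -0.001, -0.218, -0.53]
(np.float64(544.4), np.float64(172.2), 4, np.float64(84.7)) -> [0.12, -0.006, 0.001, 0.002, -0.001, -0.255, -0.53]
(np.float64(546.4), np.float64(184.0), 4, np.float64(86.8)) -> [0.132, -0.008, 0.001, 0.002, -0.001, -0.292, -0.53]
(np.float64(548.0), np.float64(196.0), 4, np.float64(89.0)) -> [0.144, -0.011, 0.001, 0.002, -0.001, -0.33, -0.53]
```

Call:
send_rows(targets=[0.008,0,0.001,0,0,-0.01,-0.53,0.018,-0.001,0.001,0,0,-0.023,-0.53,0.03,-0.001,0.001,0,0,-0.042,-0.53,0.042,-0.001,0.001,0,0,-0.061,-0.53,0.054,-0.001,0.001,0,0,-0.084,-0.53,0.066,-0.001,0.001,0,0,-0.11,-0.53,0.078,-0.002,0.001,0,0,-0.139,-0.53,0.09,-0.003,0.001,0,0,-0.17,-0.53,0.102,-0.004,0.001,0,0,-0.202,-0.53,0.114,-0.006,0.001,0,0,-0.237,-0.53,0.125,-0.007,0.001,0,0,-0.272,-0.53,0.134,-0.009,0.001,0,0,-0.3,-0.53])

```text
clock: 15.18
eef_pos: [545.6, 184.8, 3.7]
tcp_rot: [3.141, -0.0, 1.525]
contact_force: [0.4, -2.1, 0.6]
opening: 0.231
grasp_force: 1.0
```

```bash
python3 -c "
import d
from curve import *
go(9,step=10)"
```

```text
[275. 209.] 7752.5 world [548. 215.] axes [42. 43.] [102  23 226]
[369.  18.] 728.0 world [584. 288.] axes [ 9. 15.] [100  20 232]
len 309.12611415201286
s now 245.39448403712925 lateral 0.8069169341639945
t 15.23 at [545.9 186.1   3.8] yaw 87.4 F [ 0.6  1.1 -0.2] op 0.237
(np.float64(548.0), np.float64(195.9), 4, np.float64(89.0)) -> [0.01, 0.002, -0.0, 0.001, -0.001, -0.027, -0.53]
(np.float64(549.0), np.float64(205.9), 4, np.float64(90.8)) -> [0.02, 0.002, -0.0, 0.001, -0.001, -0.059, -0.53]
(np.float64(549.7), np.float64(215.9), 4, np.float64(92.6)) -> [0.03, 0.002, -0.0, 0.001, -0.001, -0.09, -0.53]
(np.float64(550.0), np.float64(225.9), 4, np.float64(94.4)) -> [0.04, 0.002, -0.0, 0.001, -0.001, -0.121, -0.53]
(np.float64(550.1), np.float64(236.0), 4, np.float64(96.2)) -> [0.05, 0.002, -0.0, 0.001, -0.001, -0.153, -0.53]
(np.float64(549.7), np.float64(246.0), 4, np.float64(97.9)) -> [0.06, 0.001, -0.0, 0.001, -0.001, -0.183, -0.53]
(np.float64(549.5), np.float64(249.7), 4, np.float64(98.5)) -> [0.064, 0.001, -0.0, 0.001, -0.001, -0.193, -0.53]
(np.float64(549.5), np.float64(249.7), 4, np.float64(98.5)) -> [0.064, 0.001, -0.0, 0.001, -0.001, -0.193, -0.53]
(np.float64(549.5), np.float64(249.7), 4, np.float64(98.5)) -> [0.064, 0.001, -0.0, 0.001, -0.001, -0.193, -0.53]
```

Call:
send_rows(targets=[0.006,0.001,0,0,0,-0.018,-0.53,0.014,0.001,0,0,0,-0.04,-0.53,0.023,0.001,0,0,0,-0.068,-0.53,0.032,0.001,0,0,0,-0.096,-0.53,0.041,0.001,0,0,0,-0.124,-0.53,0.049,0.001,0,0,0,-0.15,-0.53,0.056,0.001,0,0,0,-0.17,-0.53,0.061,0.001,0,0,0,-0.185,-0.53,0.064,0.001,0,0,0,-0.193,-0.53,0.064,0.001,0,0,0,-0.193,-0.53])

```text
clock: 16.07
eef_pos: [549.4, 248.1, 3.7]
tcp_rot: [3.141, -0.0, 1.715]
contact_force: [-0.3, 0.1, 0.2]
opening: 0.232
grasp_force: 0.0
```

```bash
python3 -c "
import d
from h import *
plan([(552,225,4,98.5),(556,200,60,98.5),(556,200,200,98.5)])"
```

```text
[279. 213.] 7551.0 world [545. 279.] axes [41. 43.] [102  22 227]
t 16.12 at [549.3 247.7   3.7] yaw 98.2 F [ 0.5  0.2 -0.5] op 0.238
(552, 225, 4, 98.5) -> [-0.023, -0.001, -0.0, 0.0, -0.0, -0.005, -0.53]
(556, 200, 60, 98.5) -> [-0.048, -0.0, -0.056, 0.0, -0.0, -0.005, -0.53]
(556, 200, 200, 98.5) -> [-0.048, -0.0, -0.196, 0.0, -0.0, -0.005, -0.53]
```

Call:
send_rows(targets=[-0.012,0,0,0,0,0,-0.53,-0.028,0,-0.008,0,0,0,-0.53,-0.045,0,-0.04,0,0,0,-0.53,-0.06,0,-0.078,0,0,0,-0.53,-0.08,0,-0.115,0,0,0,-0.53,-0.11,0,-0.14,0,0,0,-0.53,-0.145,0,-0.16,0,0,0,-0.53,-0.18,0,-0.18,0,0,0,-0.53,-0.215,0,-0.196,0,0,0,-0.53,-0.235,0,-0.196,0,0,0,-0.53,-0.235,0,-0.196,0,0,0,-0.53])

```text
clock: 17.03
eef_pos: [583.6, 10.0, 201.1]
tcp_rot: [3.139, 0.002, 1.71]
contact_force: [0.0, -0.1, -0.6]
opening: 0.235
grasp_force: 0.0
```

```bash
python3 - <<'E'
from h import *
from rig import cams
im=[]
for n,(x0,y0,w,h) in (("top",(90,60,320,270)),("scene",(130,100,300,250))):
    f=cams.grab_frame(n); a=f["color"]; o=cv2.imread(f"pics/{n}0.png")
    m=(cv2.absdiff(a,o).max(2)>40).astype(np.uint8)*255; print(n); blobs(f,cv2.morphologyEx(m,cv2.MORPH_OPEN,np.ones((3,3))),14,40,4000)
    im.append(cv2.resize(a[y0:y0+h,x0:x0+w],(395,330)))
cv2.imwrite("pics/fin.png",np.hstack(im))
E
```

```text
top
[330. 365.] 403.0 world [ 241. -135.] axes [ 17. 174.] [18 26 98]
[218. 276.] 293.5 world [427. 109.] axes [40. 43.] [ 21  19 135]
[332. 273.] 171.0 world [ 439. -137.] axes [30. 34.] [ 21  18 140]
[176. 233.] 88.5 world [516. 204.] axes [13. 52.] [ 25  20 140]
[144. 221.] 298.5 world [545. 277.] axes [43. 44.] [104  30 170]
[267. 210.] 380.5 world [577.   8.] axes [62. 74.] [105  19  79]
[138. 199.] 151.5 world [593. 292.] axes [30. 33.] [107  28 172]
[138. 174.] 209.5 world [649. 296.] axes [36. 38.] [100  28 166]
[324. 162.] 42.5 world [ 685. -118.] axes [15. 29.] [ 23  22 140]
[290. 139.] 532.0 world [735. -41.] axes [46. 83.] [ 20  18 171]
[291. 190.] 1727.0 world [625. -22.] axes [166. 423.] [108   9 135]
[208. 181.] 1997.0 world [629. 145.] axes [ 57. 392.] [24 17 77]
[302. 105.] 92.5 world [816. -66.] axes [24. 34.] [ 27  18 138]
[220. 102.] 85.5 world [818. 117.] axes [24. 39.] [ 26  16 129]
scene
[390. 161.] 174.5 world [651. 293.] axes [38. 49.] [ 99  14 187]
[372. 150.] 124.0 world [596. 290.] axes [31. 44.] [ 98  11 193]
[353. 144.] 212.0 world [547. 274.] axes [44. 55.] [ 98  15 193]
[301. 124.] 2983.0 world [386. 260.] axes [154. 292.] [110  45  17]
[75. 41.] 118.5 world [-346.   37.] axes [41. 65.] [105  83  37]
[114.  30.] 1825.5 world [-314.  162.] axes [149. 271.] [20 29 78]
[106.   2.] 52.0 world [-452.  228.] axes [23. 75.] [16 39 86]
[59. 16.] 500.5 world [-500.   80.] axes [ 59. 210.] [104  74  38]
```

View pics/fin.png

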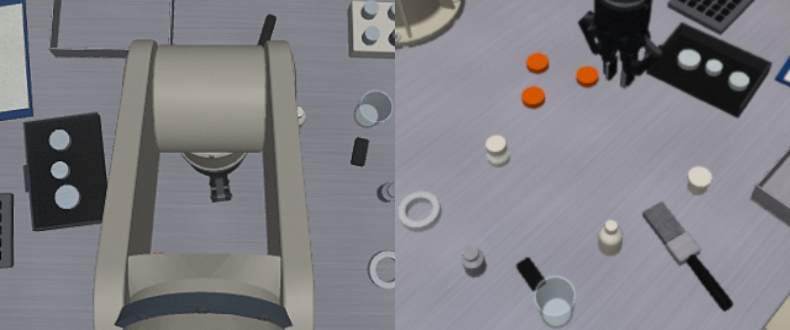

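Both views show the three discs flat and well inside the bay. At threshold 40 the scene view shows no bystander moved. Handing in.

```bash
python3 -c "
from rig import r
print(r.sign_off())"
```

```text
the job is handed in; nothing more can be done
None
```

All three discs were pushed flat along the bench and lie wholly inside the bay, nothing else on the bench appears to have moved, and the job was handed in at about 17 s of the 72 s allowed.

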